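# Shut the loaded incubator and start it

### The arm

A 7-joint arm with a two-finger parallel gripper is mounted at the origin on the work surface. World frame = base frame: x ahead of the robot, y to its left, z up, the work surface at z = 0. Lengths are in mm, angles in rad, forces in N, time in s.
With the tool pointing down it reaches from about 400 to 900 mm from the base axis. Payload 5.6 kg.
Tool frame: the origin (TCP) lies midway between the tips of the shut fingers; the grasp point (between the pads) lies 19 mm behind it; x points along the fingers, y is the direction in which the jaws open and shut, and the axes are right-handed (so a half turn about x gives the same grasp; the last joint's range is limited). The gripper opens to 92 mm and grips with 3 to 60 N. Pads are 20 mm wide; open, the fingers measure 128 mm over their backs; the gripper's body (75 mm by 189 mm) begins 69 mm behind the grasp point.
Start: joints at [-1.237, 0.468, -0.012, 1.603, 0.006, 1.071, -0.056], TCP at [239.206, 604.392, 214.592] pointing down, gripper open.
Joint ranges: [-2.53, 2.53], [-0.31, 2.02], [-1.57, 1.55], [0.28, 2.44], [-1.29, 4.43], [0.15, 1.84], [-2.92, 2.92]. Speed limits (rad/s): [2.57, 2.57, 3.14, 3.14, 3.14, 3.14, 3.14].

### API

Orientations are given as a rotation vector (axis times angle).
In Python, from cell import robot, grip, kin, viewer gives the robot as it stands. Calls block until the motion is done:
- robot.movep(position, orientation): joint-space move of the TCP to a pose.
- robot.servo_line(position, feed=150, rotation=None): straight line of the TCP; rotation=None keeps the orientation; feed is the mean speed in mm/s.
- robot.goto_joints(angles): joint-space move.
- grip(opening, newtons=None): opening from 0.0 (shut) to 1.0 (fully open); newtons is the grip in N (None keeps the last); returns when the fingers have stopped.
- robot.hold(seconds).
- kin.ik(position, orientation): joint angles nearest the present ones, or None.
- robot.observe(): the state.
- viewer.read_camera(name): name is "side" or "top"; returns the picture (400x640x3 uint8, red, green, blue); there is no depth.
- viewer.camera_info(name): a dict with "camera_matrix" (3x3 intrinsics, pixels), "k1" (the pictures are not rectified: a ray, as slopes to the right and down, at radius r is drawn at 1 + k1 r^2 times it, then the intrinsics apply), "R" (3x3) and "t" (3): a world point X has camera coordinates R X + t. Camera axes: x right, y down, z forward; pixel columns grow to the right and rows downward; lengths in mm; the calibration is good to about 2 mm. A picture is of the moment at which its call begins. camera_info takes no time and is no camera call.
A pose or a line that the arm cannot do raises robot.IKError and nothing moves.
- robot.job_done(): hands the job in, once; it reports no verdict.
Trained networks look in the newest picture that a camera, given by its name, has taken for a name from the list of things; names that differ only in an ending like _2 or _b are one class to them, and where a whole thing is asked for, a point or a joint stands for the part that bears it (a point fixed in the world has none). Each returns a list of dicts, best first, with "confidence" (0 to 1); they miss things now and then, are a little off and sometimes report something else, mostly with a low value. They report only what shows in the picture. A call takes as long as a camera call.
- viewer.silhouettes(name, camera): "mask" (400x640 bool, what is visible of it).
- viewer.pinpoint(name, camera): "at" ([x, y, z] in mm, in the coordinates of the camera as it stood for that picture, good to about 4 mm: a listed point, or the origin of a listed thing).
The state is a dict: "t": time; "joints": joint angles; "joint_velocities": joint speeds; "joint_torque": joint torques, N m; "tcp_pos": TCP position; "tcp_rot": TCP orientation; "contact_force": force on the tool from outside, world axes, zero at the start; "wrist_torque": the same for the moment, N m; "grip_width": opening from 0.0 (shut) to 1.0 (fully open).
Only numpy, scipy, OpenCV 4.12 (cv2) and the standard library are available. Lean on these libraries where they do the work, as an engineer would, in place of code of your own. Each camera call takes 0.05 s, during which the arm holds its last target. There are 200 camera calls.

### The job

Start the run on the blue-lidded incubator, the one with the three tubes in its block: push its lid down with your fingertips until it is fully shut, without slamming it, then press its green start key right down and let it spring back. Only touch and push, do not grasp or lift anything; leave the tubes in their wells, and leave the red keys, the orange-lidded incubator and everything else on the bench alone.

Things in the scene. Friction and masses are not known exactly. Their poses are not given: they have to be found in the camera images.
- blue_unit: Incubator with the blue lid, screwed to the bench. White body, 160 mm wide (y); origin on the bench. Front (-x): key deck, top at z 55, x -105 to -40 mm; behind it the well with 85 mm high walls, x -40 to 90. Its three tubes stay 9 mm below the rim. Left or right of the orange one, place and yaw vary.
- blue_lid (a joint): Angle of the blue lid, rad: 0 fully shut (level), grows as it opens, at most 1.75; starts at 0.95 to 1.35. The hinge is stiff: the lid stays at any angle, closing it takes about 2 to 4 N at its free edge, so push it all the way down.
- blue_lid_hinge (a point): Middle of the blue lid's hinge line, on the unit's far (+x) wall at unit x 90, y 0, z 85 mm; the line runs along the unit's y, and the axes are the unit's. Open, the lid stands up from here leaning to the unit's -x; its outer face looks to +x and up.
- blue_lid_edge (a point): Middle of the blue lid's free edge on the outer (upper) face. The lid is a flat plate, 135 mm from hinge to free edge, 160 mm wide, 12 mm thick; when shut it lies on the rim, underside at hinge height. A dark window marks its middle.
- blue_start_top (a point): Centre of the top of the blue unit's green start key, a round key 26 mm across that faces up on the front deck at unit x -72.5, y +40 mm. A spring pushes it back up.
- blue_start (a joint): Travel of the green start key, m: 0 up, 0.006 right down (takes 4 N).
- blue_stop (a joint): Travel of the blue unit's red stop key, 0 up, 0.006 down. Same size as the green key, on the deck at unit x -72.5, y -40 mm, 80 mm from it.
- orange_unit: Second incubator with an orange lid, empty; leave it alone. White body, 160 mm wide (y); origin on the bench. Front (-x): key deck, top at z 55, x -105 to -40 mm; behind it the well with 85 mm high walls, x -40 to 90. 
- orange_lid (a joint): Angle of the orange lid, rad, as for the blue one; it stands open at 0.95 to 1.35 and is to stay so.
- orange_start (a joint): Travel of the orange unit's green key, m.
- orange_stop (a joint): Travel of the orange unit's red key, m.
- orange_lid_edge (a point): Middle of the orange lid's free edge on its outer face.
- carton: Red and white carton, 92 x 92 x 212 mm, origin under its centre.
- jar: White jar with red cap, 80 mm across, 130 mm high, origin under its centre.
- rack: Yellow tube rack, 60 x 180 x 70 mm, origin under its centre.
- tip_box: Green pipette-tip box with a white band, all one piece, 85 x 120 x 60 mm, origin under its centre.
- blue_cap: Loose blue bottle cap, 36 mm across, 14 mm high, origin at its underside.
- red_cap: Loose red bottle cap, 36 mm across, 14 mm high, origin at its underside.
- tube0: Capped tube, 60 mm long, 15 mm across, cap 19 mm, upright in a well of the blue unit; origin at its foot.
- tube1: Capped tube, 60 mm long, 15 mm across, cap 19 mm, upright in a well of the blue unit; origin at its foot.
- tube2: Capped tube, 60 mm long, 15 mm across, cap 19 mm, upright in a well of the blue unit; origin at its foot.

How it is judged:
By the outcome, as a careful person would: the job done as asked, in the order asked, and still so for the second after the job is handed in, with the robot touching nothing.
It also fails if it takes over 45 s, if anything falls off the work surface, if the arm or the gripper's body presses on something with over 40 N, if the wrist force passes 120 N, or if a joint passes its speed limit or range.

## Working session

There is one attempt and no reset: what is moved stays moved. The work goes in short steps, each a Python script; the robot and the scene stay as the last script left them, time stands still between calls to the robot, and variables do not carry over. Pictures are saved under pics/ and viewed, about 8 in all and at most 12, crops included, and the job is handed in when it is done.

```bash
ls; mkdir -p pics; cat > h.py <<'E'
import numpy as np, cv2
from cell import robot, grip, kin, viewer
def world(p,cam):
    i=viewer.camera_info(cam); return np.array(i["R"]).T@(np.array(p)-np.array(i["t"]))
def proj(X,cam):
    i=viewer.camera_info(cam); c=np.array(i["R"])@np.array(X,float)+np.array(i["t"])
    s=c[:2]/c[2]; s=s*(1+i["k1"]*(s@s)); K=np.array(i["camera_matrix"])
    return (K@np.r_[s,1])[:2]
def ray(uv,cam):
    i=viewer.camera_info(cam); K=np.array(i["camera_matrix"])
    d=np.array([(uv[0]-K[0,2])/K[0,0],(uv[1]-K[1,2])/K[1,1]]); s=d.copy()
    for _ in range(20): s=d/(1+i["k1"]*(s@s))
    R=np.array(i["R"]); return -R.T@np.array(i["t"]), R.T@np.r_[s,1]
def onplane(uv,cam,z):
    o,d=ray(uv,cam); return o+d*(z-o[2])/d[2]
def snap(cam,fn):
    im=viewer.read_camera(cam); cv2.imwrite(fn,im[:,:,::-1]); return im
E
python3 - <<'E'
from h import *
a=snap("top","pics/top1.png"); b=snap("side","pics/side1.png")
for c in("top","side"):
    i=viewer.camera_info(c); R=np.array(i["R"]); print(c,"pos",(-R.T@np.array(i["t"])).round(),"fwd",R[2].round(2))
    for n in["blue_unit","blue_lid_hinge","blue_lid_edge","blue_start_top","orange_unit","orange_lid_edge","carton","jar","rack","tip_box","tube0","blue_cap","red_cap"]:
        print(n,[(world(d["at"],c).round().tolist(),round(d["confidence"],2)) for d in viewer.pinpoint(n,c)[:3]])
print(robot.observe())
E
```

```text
pics
top pos [ 465.  -35. 1491.] fwd [ 0.07 -0.01 -1.  ]
blue_unit [([541.0, 193.0, 2.0], 0.76), ([449.0, 2.0, 0.0], 0.5)]
blue_lid_hinge [([629.0, 202.0, 86.0], 0.56)]
blue_lid_edge [([596.0, 199.0, 220.0], 0.92)]
blue_start_top [([466.0, 226.0, 78.0], 0.61)]
orange_unit [([502.0, -194.0, 1.0], 0.68)]
orange_lid_edge [([542.0, -199.0, 209.0], 0.84), ([463.0, 227.0, 79.0], 0.69)]
carton [([357.0, -451.0, 4.0], 0.76)]
jar [([607.0, 422.0, 3.0], 0.64), ([540.0, 193.0, 1.0], 0.32)]
rack [([772.0, 20.0, -2.0], 0.59)]
tip_box [([624.0, -449.0, 1.0], 0.58)]
tube0 [([535.0, 230.0, 13.0], 0.57), ([544.0, 159.0, 17.0], 0.54), ([591.0, 202.0, 16.0], 0.53)]
blue_cap [([583.0, 22.0, 2.0], 0.41)]
red_cap [([450.0, 1.0, 1.0], 0.67)]
side pos [ 244. -932.  881.] fwd [ 0.26  0.72 -0.65]
blue_unit [([545.0, 195.0, 3.0], 0.82), ([546.0, 155.0, 14.0], 0.54)]
blue_lid_hinge [([631.0, 203.0, 86.0], 0.95)]
blue_lid_edge [([598.0, 199.0, 215.0], 0.71), ([362.0, -452.0, 1.0], 0.55)]
blue_start_top [([471.0, 224.0, 75.0], 0.36)]
orange_unit [([507.0, -194.0, 0.0], 0.61)]
orange_lid_edge [([542.0, -198.0, 211
[... 378 characters left out ...]
0], 0.17)]
{'t': 1.4, 'joints': array([-1.23701279,  0.467503  , -0.01162556,  1.6027407 ,  0.0059694 ,
        1.07145654, -0.0563024 ]), 'joint_velocities': array([-0.00083177,  0.00140691, -0.00021603, -0.0006746 ,  0.00069137,
       -0.00163779,  0.00038114]), 'joint_torque': array([ 2.31402792e-04, -5.20410025e+01, -1.22328647e-02, -2.44049102e+01,
       -5.66455617e-02,  1.14469032e-02,  1.92128749e-05]), 'tcp_pos': array([239.1618562 , 604.36336738, 214.57353303]), 'tcp_rot': array([ 0.29560264,  1.55050857, -0.29571699]), 'contact_force': array([-0.05478475, -0.98114889, -0.53340835]), 'wrist_torque': array([-0.02060647, -0.05144131,  0.00666339]), 'grip_width': 0.9998488128929238}
```

View pictures.

View pics/top1.png

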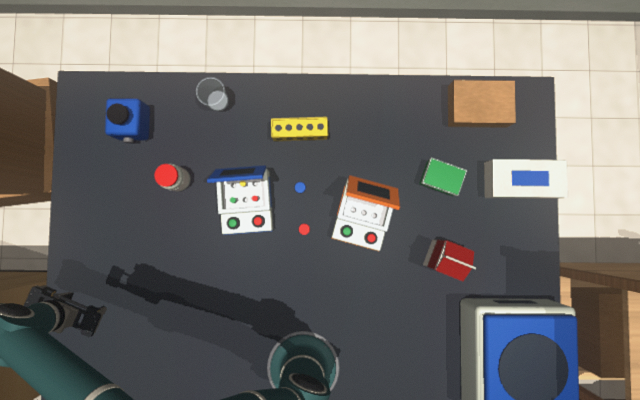

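View pics/side1.png

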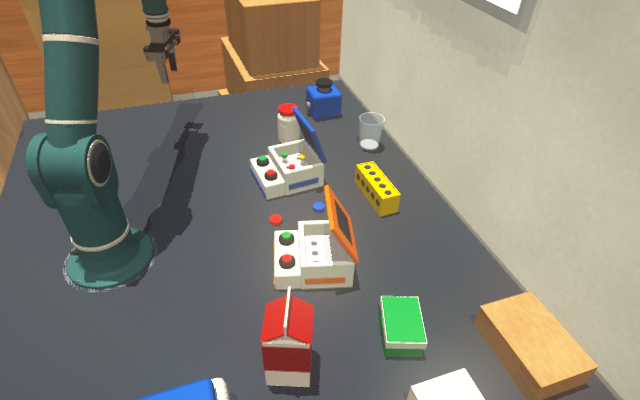

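```bash
python3 - <<'E'
from h import *
from scipy.optimize import least_squares
T=cv2.imread("pics/top1.png");S=cv2.imread("pics/side1.png")
a=cv2.resize(T[155:245,195:285],(400,400),interpolation=cv2.INTER_CUBIC);b=cv2.resize(S[100:200,240:340],(400,400),interpolation=cv2.INTER_CUBIC)
cv2.imwrite("pics/crop1.png",np.hstack([a,b]))
def blob(im,box,ch):
    x0,y0,x1,y1=box; p=im[y0:y1,x0:x1].astype(int); o=[c for c in range(3) if c!=ch]
    m=(p[:,:,ch]>p[:,:,o].max(2)+35); n,l,s,c=cv2.connectedComponentsWithStats(m.astype(np.uint8))
    k=1+s[1:,4].argmax(); return c[k]+[x0,y0],s[k,4]
def tri(u,v):
    o1,d1=ray(u,"top");o2,d2=ray(v,"side"); k=np.linalg.lstsq(np.c_[d1,-d2],o2-o1,rcond=None)[0]
    p,q=o1+k[0]*d1,o2+k[1]*d2; return (p+q)/2,np.linalg.norm(p-q)
G=[];
for n,ch,bt,bs in(("green",1,(222,212,244,232),(255,152,272,168)),("red",2,(247,211,270,232),(262,167,280,184))):
    u,au=blob(T,bt,ch);v,av=blob(S,bs,ch); p,g=tri(u,v); print(n,u.round(1),au,v.round(1),av,p.round(1),round(g,1)); G.append(p)
d=G[0]-G[1]; print("sep",np.linalg.norm(d[:2]),"yaw deg",np.degrees(np.arctan2(-d[0],d[1])))
from scipy.spatial.transform import Rotation as Ro
print(Ro.from_rotvec(robot.observe()["tcp_rot"]).as_matrix().round(2))
E
```

```text
green [232.3 222.6] 54 [262.  157.9] 43 [466.8 225.6  74.4] 2.7
red [257.5 220.7] 65 [270.2 172.2] 51 [473.7 146.4  71.7] 2.8
sep 79.44196797072843 yaw deg 4.972818698748605
[[-0.    0.37  0.93]
 [-0.    0.93 -0.37]
 [-1.   -0.    0.  ]]
```

View pics/crop1.png

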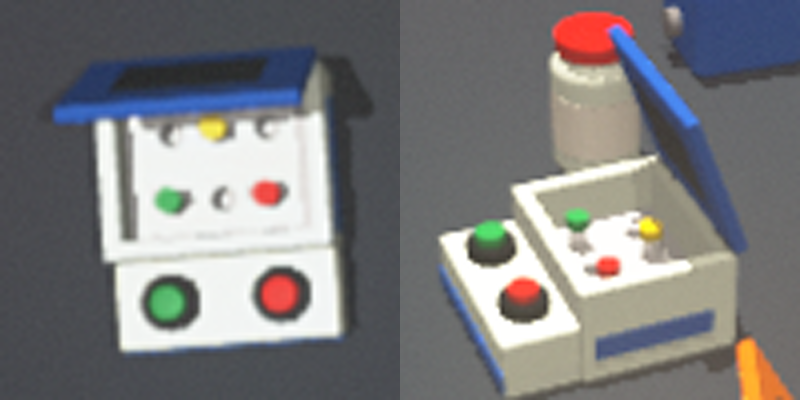

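```bash
cat >> h.py <<'E'
from scipy.spatial.transform import Rotation as Ro
psi=np.radians(5.5); H=np.array([631,202.5,85.]); KEY=np.array([467.,225.6,74.])
U=np.array([[np.cos(psi),-np.sin(psi),0],[np.sin(psi),np.cos(psi),0],[0,0,1]])
ydir=U[:,1]; xd=np.array([0,0,-1.])
ROT=Ro.from_matrix(np.c_[xd,ydir,np.cross(xd,ydir)]).as_rotvec()
def tip(th,r=115,gap=0):
    return H+U@np.array([-r*np.cos(th)+(12+gap)*np.sin(th)+10,0,r*np.sin(th)+(12+gap)*np.cos(th)])
def st():
    o=robot.observe(); return round(float(o["t"]),2),o["tcp_pos"].round(1),o["contact_force"].round(1)
E
python3 - <<'E'
from h import *
for th in(1.25,.8,.4,0): print(tip(th).round(),kin.ik(tip(th),ROT))
print(kin.ik(KEY,ROT))
p=robot.observe()["tcp_pos"]
grip(0.0,20)
robot.servo_line([p[0],p[1],330],feed=150)
robot.movep([690,208,330],ROT); print(st())
t=tip(1.23,gap=25); robot.servo_line(t,feed=120); robot.hold(.3); print(st(),t.round(1))
snap("side","pics/side2.png")
E
```

```text
[616. 201. 198.] [-0.44825827  0.47843713  0.11138903  1.62990099 -0.05949713  1.03656714
  1.34782067]
[570. 197. 176.] [-0.46991604  0.42759756  0.10651122  1.76516021 -0.05415962  0.95166903
  1.32530834]
[540. 194. 141.] [-0.47813167  0.42551409  0.09536526  1.86231696 -0.0520625   0.85614253
  1.30970087]
[526. 192.  97.] [-0.4720495   0.4676766   0.0779669   1.92045177 -0.05124193  0.75534301
  1.30168459]
[-0.5459282   0.44714408  0.03828819  2.0293058  -0.02680575  0.66560308
  1.17647415]
(5.82, array([689.5, 209.6, 329.9]), array([ 0.8, -0.5, -0.3]))
(7.39, array([637.6, 203.1, 206. ]), array([-0.4, -0.2,  0.1])) [637.4 203.1 205.8]
```

View pics/side2.png

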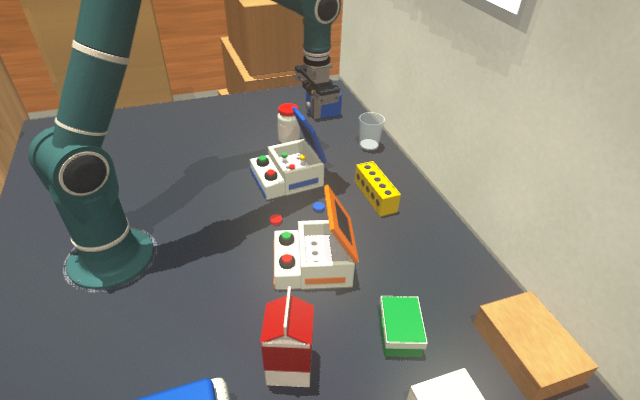

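The shut fingertips (about px 318,115) stand just behind the blue lid's free edge (about px 298,113), and the lid hasn't moved. Next I close it slowly along the arc.

```bash
python3 - <<'E'
from h import *
for th in[1.2,1.08,.96,.84,.72,.6,.48,.36,.26]:
    robot.servo_line(tip(th),feed=45); print(th,*st())
for th in[.18,.1,.04]: robot.servo_line(tip(th),feed=20); print(th,*st())
q=tip(0)
for dz in np.arange(2,-8,-1.):
    robot.servo_line(q+[0,0,dz],feed=10); s=st(); print(dz,*s)
    if s[2][2]>14: break
robot.hold(.3); print(st())
snap("side","pics/side3.png")
E
```

```text
1.2 8.22 [610.5 200.6 196.6] [ 0.2 -0.1  0. ]
1.08 8.68 [596.8 199.2 191.8] [0.1 1.1 0.8]
0.96 9.14 [584.5 198.  185.9] [ 0.3 -0.2 -0.1]
0.84 9.6 [572.8 196.9 178.4] [ 0.5  0.4 -0.3]
0.72 10.06 [562.2 195.8 169.5] [-0.6  0.2  0.5]
0.6 10.52 [552.7 194.9 159.5] [-0.3 -0.1  0.9]
0.48 10.97 [544.4 194.1 148.4] [-0.4  0.2 -0.1]
0.36 11.43 [537.6 193.4 136.4] [-0.6  0.2  0.7]
0.26 11.84 [533.  193.  125.7] [ 0.7 -0.1  0.9]
0.18 12.45 [530.2 192.7 117.2] [-0.  -0.1 -0.6]
0.1 13.06 [528.1 192.6 108.2] [-0.4  0.7 -0.5]
0.04 13.56 [526.9 192.4 101.4] [-0.2 -0.5 -0.2]
2.0 13.97 [526.4 192.4  98.9] [-0.3  1.2 -0.5]
1.0 14.22 [526.4 192.4  97.9] [0.1 0.2 0.7]
0.0 14.47 [526.5 192.4  97.4] [-0.5 -0.6  5.2]
-1.0 14.72 [526.5 192.5  97.3] [-4.  -0.8 13.1]
-2.0 14.97 [526.5 192.5  97.2] [-7.4 -2.9 19. ]
(15.28, array([526.5, 192.5,  97.2]), array([-5.2, -2.9, 19.5]))
```

View pics/side3.png

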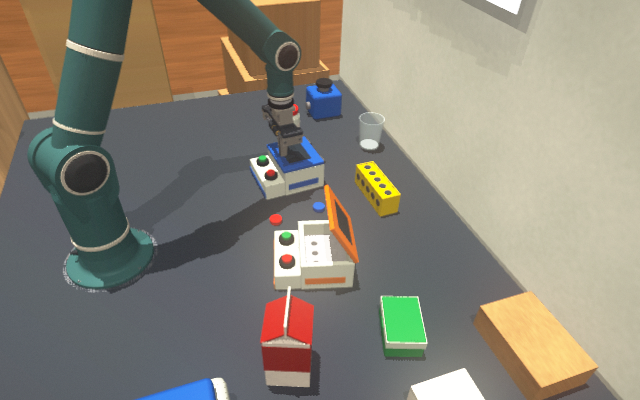

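```bash
python3 - <<'E'
from h import *
p=robot.observe()["tcp_pos"]
robot.servo_line([p[0],p[1],104],feed=20); robot.servo_line([p[0],p[1],180],feed=100)
robot.servo_line([KEY[0],KEY[1],180],feed=100)
for c in("side","top"):
    snap(c,f"pics/{c}4.png")
    for n in("blue_lid_edge","blue_start_top"): print(c,n,[(world(d["at"],c).round(1).tolist(),round(d["confidence"],2)) for d in viewer.pinpoint(n,c)[:2]])
robot.servo_line([KEY[0],KEY[1],82],feed=80); robot.hold(.2); print(st())
z=81
while z>60:
    robot.servo_line([KEY[0],KEY[1],z],feed=10); s=st(); print(z,*s)
    if s[2][2]>9: break
    z-=1
robot.hold(.3); print(st()); snap("side","pics/side5.png")
a=cv2.imread("pics/side4.png")[100:200,240:340];b=cv2.imread("pics/side5.png")[100:200,240:340]
cv2.imwrite("pics/crop5.png",np.hstack([cv2.resize(k,(400,400),interpolation=cv2.INTER_CUBIC) for k in(a,b)]))
E
```

```text
side blue_lid_edge [([495.5, 190.5, 97.5], 0.8)]
side blue_start_top [([467.5, 222.7, 76.4], 0.52)]
top blue_lid_edge [([500.9, 189.2, 102.7], 0.59)]
top blue_start_top []
(19.54, array([467.2, 225.7,  82.4]), array([-0.2, -0.4,  0. ]))
81 19.79 [467.  225.6  81. ] [-0.7 -0.4 -0.4]
80 20.04 [466.9 225.5  79.9] [-0.7 -0.4 -0. ]
79 20.29 [467.  225.5  78.9] [-1.  -0.5 -0.4]
78 20.54 [466.9 225.6  77.9] [-0.2  0.3  0.8]
77 20.79 [467.1 225.7  77.1] [ 0.5 -0.2  1. ]
76 21.04 [467.1 225.6  76.1] [-0.8 -0.1  1.9]
75 21.29 [467.1 225.6  75. ] [ 0.  -0.5  1.4]
74 21.54 [467.1 225.7  74.1] [-0.4  0.5  2.8]
73 21.79 [467.1 225.7  73.1] [0.6 0.4 3.6]
72 22.04 [467.1 225.6  72. ] [0.6 0.8 3.7]
71 22.29 [467.1 225.7  71.4] [-0.3  0.   6.5]
70 22.54 [467.2 225.7  71.2] [-3.2 -2.1 14.7]
(22.84, array([467.2, 225.7,  71.2]), array([-2.9, -1.8, 13.5]))
```

View pics/crop5.png

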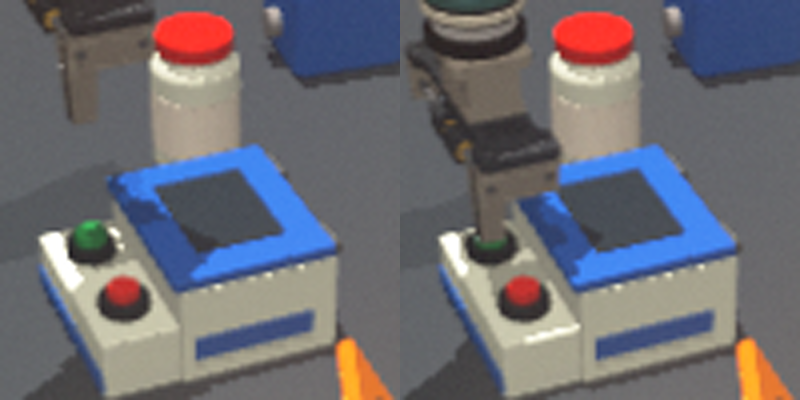

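The lid lies flat on the rim. The key went from about z 77.3 to a hard stop at 71.2, with force rising to about 4 N and then steeply, which matches the full 6 mm. Next I release it and check.

```bash
python3 - <<'E'
from h import *
robot.servo_line([KEY[0],KEY[1],82],feed=20); robot.servo_line([KEY[0],KEY[1],220],feed=120)
robot.servo_line([400,330,260],feed=150); robot.hold(.3); print(st())
for c in("side","top"):
    snap(c,f"pics/{c}6.png")
    for n in("blue_lid_edge","blue_start_top","orange_lid_edge"): print(c,n,[(world(d["at"],c).round(1).tolist(),round(d["confidence"],2)) for d in viewer.pinpoint(n,c)[:2]])
a=cv2.imread("pics/side6.png")[100:300,200:400];b=cv2.imread("pics/top6.png")[130:280,190:340] if 0 else cv2.imread("pics/top6.png")[110:260,200:410]
cv2.imwrite("pics/crop6.png",np.hstack([cv2.resize(a,(400,400),interpolation=cv2.INTER_CUBIC),cv2.resize(b,(400,286),interpolation=cv2.INTER_CUBIC).__class__((400,400,3),np.uint8)*0 + cv2.copyMakeBorder(cv2.resize(b,(400,286)),0,114,0,0,cv2.BORDER_CONSTANT)]))
E
```

```text
(26.26, array([400.3, 329.5, 259.9]), array([-0.4, -0.2,  0.6]))
side blue_lid_edge [([497.5, 192.8, 95.3], 0.62), ([503.4, -192.7, -0.9], 0.62)]
side blue_start_top [([469.7, 224.2, 75.1], 0.45)]
side orange_lid_edge [([541.3, -197.1, 210.5], 0.58)]
top blue_lid_edge [([494.1, 190.7, 102.1], 0.64)]
top blue_start_top [([463.5, 225.6, 77.0], 0.43)]
top orange_lid_edge [([538.5, -196.2, 207.3], 0.7)]
```

View pics/crop6.png

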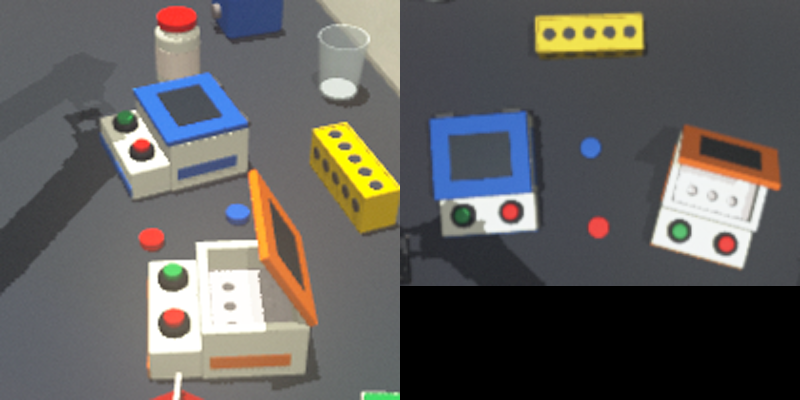

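The lid is flat, the green key is back up, and the orange unit and the caps haven't moved. I'm handing the job in.

```bash
python3 -c "
from h import *
robot.job_done(); print(st())"
```

```text
the job is handed in; nothing more can be done
the job is handed in; nothing more can be done
```

The blue incubator's lid is shut and its green start key was pressed right down and released. I handed the job in at about 26.5 s of the 45 s allowed.

- **Lid:** I pushed it down slowly along its arc with the shut fingertips, at 45 mm/s and then 20 and 10 mm/s near the end. I then pressed it with about 19 N against a hard stop, with the fingertips at z 97.2; a fully shut lid should be at 97. Afterwards the cameras put the free edge at z 95 (side) and 102 (top). These differ by more than the networks' stated 4 mm error, but the pictures show the lid flat on the rim.
- **Green key:** It moved about 6 mm, from roughly z 77.3 to a stop at 71.2. The force rose to about 4 N and then steeply to 14 N. After release the networks found its top at z 75 to 77, so it had sprung back.
- **Rest of the bench:** In the last pictures the orange lid and the loose caps show no movement, and the gripper is well clear of everything. I could not see the tubes under the shut lid, but nothing reached into the well. I did not measure the red keys, but in the pictures they look unchanged.
- **Oddity:** Sampled forces were near zero while the lid was closing, because I only read them at the stop after each short move. I have no direct reading of the hinge's resistance, nor of the lid's own speed during the moves.

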